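# Bolt gauge slid out over the display bench's edge

### The job

Slide the bolt gauge (the flat aluminium plate with rows of round holes) across the display bench until 30 mm of it juts out over the bench's front edge, square to that edge, so that a visitor can pick it up there. Push it along with the fingertips, always lying flat, and do not pick it up; leave it at rest and let go of it. Leave the sample plate beside it and the bolts and nuts standing on the bench where they are.

Things in the scene. Friction and masses are not known exactly. Their poses are not given: they have to be found in the camera images.
- bench: low wooden display bench on the counter, fixed, standing in a new place and turned a little each time: a board 260 mm (its x) by 500 mm (its y), its flat top 45 mm above the counter. Origin: centre of its underside, at counter height. Its x axis points to its front edge, away from the robot, towards the visitors
- bench_edge (a point): middle of the bench's front edge, on the top surface (130 mm along the bench's x from its centre, 45 mm up); axes as the bench's: x straight out over the edge, y along the edge
- gauge: bolt gauge: loose flat aluminium plate, 120 mm (its x) by 80 mm (its y) by 6 mm, about 0.14 kg, straight edges, eleven round holes 4 to 18 mm wide in two rows, a line scale along one long side. Lies on the bench's left or right half, 35 to 90 mm short of the front edge, turned up to 0.35 rad. Origin: centre of its underside; its x points roughly to the bench's front edge (small-hole end)
- gauge_front (a point): middle of the gauge's front 80 mm edge, at its underside: 60 mm along the gauge's x. How far this point lies along x from point bench_edge is the overhang
- gauge_back (a point): middle of the gauge's back 80 mm edge, at its underside: -60 mm along the gauge's x
- panel: finish sample plate: loose dark carbon plate of the same outline, 120 by 80 by 6 mm, without holes, with six bolt heads standing 4.5 mm proud of its top in two rows. Lies on the bench's other half; stays put. Origin: centre of its underside, x along its length
- bolt_mid: loose M12 flange bolt standing on its head, 43 mm tall, head 26 mm wide, on the bench's middle line near the front edge, between the two plates. Origin: centre of its underside
- bolt_left: loose M12 flange bolt like the other, 43 mm tall, 26 mm wide, standing near the bench's left (+y) end. Origin: centre of its underside
- nut_mid: loose tapered wheel nut, 34 mm tall, 25 mm wide, standing on the bench's middle line further back, between the two plates. Origin: centre of its underside
- nut_right: loose tapered wheel nut like the other, 34 mm tall, 25 mm wide, standing near the bench's right (-y) end. Origin: centre of its underside
Things that resemble listed ones, but are neither listed nor needed, are in the scene too. Leave any green look-alike of the bolt_left alone.

How it is judged:
By the outcome, as a careful person would: the job done as asked, in the order asked, and still so for the second after the job is handed in, with the robot touching nothing.
It also fails if it takes over 38 s, if anything falls off the work surface, if the arm or the gripper's body presses on something with over 40 N, if the wrist force passes 120 N, or if a joint passes its speed limit or range.

### The arm

A 7-joint arm with a two-finger parallel gripper is mounted at the origin on the work surface. World frame = base frame: x ahead of the robot, y to its left, z up, the work surface at z = 0. Lengths are in m, angles in rad, forces in N, time in s.
With the tool pointing down it reaches from about 0.425 to 0.95 m from the base axis. Payload 16.7 kg.
Tool frame: the origin (TCP) lies at the very end of the fingers, on their centre line; the grasp point (between the pads) lies 19 mm behind it; z points along the fingers, y is the direction in which the jaws open and shut (so a half turn about z gives the same grasp; the last joint's range is limited). The gripper opens to 94 mm and grips with 3 to 60 N. Pads are 16 mm wide; open, the fingers measure 119 mm over their backs; the gripper's body (75 mm by 177 mm) begins 78 mm behind the grasp point.
Start: joints at [1.127, 0.426, 0.074, 1.606, -0.034, 1.111, -0.067], TCP at [0.195, -0.646, 0.205] pointing down, gripper open.
Joint ranges: [-2.85, 2.85], [-0.5, 2.14], [-1.23, 1.37], [0.21, 2.46], [-1.02, 4.16], [0.16, 2.05], [-2.73, 2.73]. Speed limits (rad/s): [1.89, 1.89, 2.39, 2.39, 3.01, 3.01, 3.01].

### API

Orientations are given as a unit quaternion [w, x, y, z].
In Python, from station import sensors, optics, job, spotter gives the robot as it stands. The module is installed in compiled form; this text tells all that it offers.
- The arm moves only by the shell command python3 -m crank 'ROWS'. ROWS is JSON, a list that holds one entry, the list of rows, each a list of 7 numbers: the gripper command: -1 is shut, 1 is fully open, values between are in proportion, then the shift along the tool's x, y, z in m, then the turn, a rotation vector about the tool's x, y, z in degrees. In form: [[[hand, x, y, z, wx, wy, wz], ...]]. A call has 1 to 12 rows; each row is the pose to reach, as a shift and turn from the pose measured when the call began, along the tool's axes at that moment; what a row does not reach only later rows make up. A row lasts 1/8 s, in which the tool goes at most 62.5 mm and 10.7 degrees, less where a joint would pass 70% of its speed; a pose out of reach is approached as far as the arm can. A call with a gripper value outside its range is refused whole. The fingers move at their own pace and stop on an object; the grip force is fixed at half the most. Time passes only in rows, so rows that repeat a pose let the fingers close. It gives the time, the measured TCP pose, the force and the opening at its end, in the units of the state.
- sensors.get_obs(): the state, without advancing time (a new reading comes with each control period).
- optics.capture(name): name is "scene" or "top" or "wrist"; returns a dict with "img" (480x640x3 uint8, red, green, blue), "fovy" (degrees; the focal length in pixels is half the picture's height over the tangent of half this angle, whatever the lens; pixels are square), "cx", "cy" (the principal point, pixels), "R" (3x3) and "t" (3): a world point X has camera coordinates R X + t. Camera axes: x right, y down, z forward; pixel columns grow to the right and rows downward; lengths in m; the calibration is good to about 2 mm. The wrist camera is an equidistant fisheye: a pixel r from the principal point sees the ray r / f radians off the axis. A picture is of the moment at which its call begins. There is no depth.
- job.job_done(): hands the job in, once; it reports no verdict.
Trained networks look in a picture, given as the dict that the camera call returned (one of the last four; its "shot" number tells which), for a name from the list of things; names that differ only in an ending like _2 or _b are one class to them, and where a whole thing is asked for, a point or a joint stands for the part that bears it (a point fixed in the world has none). Each returns a list of dicts, best first, with "score" (0 to 1); they miss things now and then, are a little off and sometimes report something else, mostly with a low value. They report only what shows in the picture. A call takes as long as a camera call. They do not tell look-alikes from the thing itself.
- spotter.recognise(picture, name): "point" ([column, row] in pixels, amid what is visible of it).
- spotter.silhouettes(picture, name): "pixels" (480x640 bool, what is visible of it) and "point" ([column, row] in pixels, amid what is visible of it).
The state is a dict: "time_s": time; "joint_pos": joint angles; "qd": joint speeds; "effort": joint torques, N m; "position": TCP position; "eef_rot": TCP orientation; "force": force on the tool from outside, world axes, zero at the start; "ft_torque": the same for the moment, N m; "grip_width": opening from 0.0 (shut) to 1.0 (fully open).
Only numpy, scipy, OpenCV 4.12 (cv2) and the standard library are available. Lean on these libraries where they do the work, as an engineer would, in place of code of your own. Each camera call takes 0.05 s, during which the arm holds its last target.

## Working session

There is one attempt and no reset: what is moved stays moved. The work goes in short steps, Python scripts to look and compute and a shell command to move; the robot and the scene stay as the last step left them, time stands still between calls to the robot, and variables do not carry over. Pictures are saved under pics/ and viewed, and the job is handed in when it is done.

```bash
mkdir -p pics; cat > h.py <<'E'
import numpy as np, cv2
from station import sensors, optics, job, spotter
def snap(n,f):
    p=optics.capture(n); cv2.imwrite('pics/'+f,p['img'][:,:,::-1]); return p
def foc(p): return 240/np.tan(np.radians(p['fovy'])/2)
def ray(p,uv):
    f=foc(p); d=np.array([(uv[0]-p['cx'])/f,(uv[1]-p['cy'])/f,1.])
    return p['R'].T@d, -p['R'].T@p['t']
def toz(p,uv,z):
    d,c=ray(p,uv); return c+d*(z-c[2])/d[2]
def proj(p,X):
    q=p['R']@np.array(X)+p['t']; f=foc(p); return np.array([p['cx']+f*q[0]/q[2],p['cy']+f*q[1]/q[2]])
E
python3 - <<'E'
from h import *
o=sensors.get_obs(); print(o)
for n in ('scene','top'):
    p=snap(n,n+'0.png'); print(n,p['fovy'],p['cx'],p['cy'],-p['R'].T@p['t'],p['R'].round(3).tolist())
    for k in ('bench','gauge','panel','bolt_mid','nut_mid'):
        r=spotter.recognise(p,k)
        print(k,[(np.round(x['point']).tolist(),round(x['score'],2)) for x in r])
E
```

```text
{'time_s': 0.0, 'joint_pos': array([ 1.12748349,  0.42672145,  0.07382565,  1.60660066, -0.03411301,
        1.11079858, -0.06712766]), 'qd': array([ 0.00120245,  0.00043157,  0.00031641, -0.00011863, -0.00028964,
       -0.00100226, -0.00212883]), 'effort': array([-2.34416784e-04, -9.35819936e+01,  3.66612375e+00, -4.54210782e+01,
       -4.87696810e-02,  1.97513367e-02,  6.78948004e-05]), 'position': array([ 0.19534589, -0.64565868,  0.20478469]), 'eef_rot': array([-6.21762959e-04,  9.89231514e-01,  1.46357812e-01, -1.27929115e-04]), 'force': array([0.25808941, 0.02024543, 0.49729823]), 'ft_torque': array([-0.00281655,  0.01579485, -0.00010175]), 'grip_width': 0.9961571760193372}
scene 51.45314322797487 322.76053024615675 238.66955617471768 [ 1.2202602  -0.16701737  0.51245693] [[0.302, 0.953, 0.01], [0.56, -0.169, -0.811], [-0.772, 0.251, -0.585]]
bench [([326.0, 241.0], 0.82)]
gauge [([399.0, 220.0], 0.95)]
panel [([268.0, 232.0], 0.81)]
bolt_mid []
nut_mid [([334.0, 206.0], 0.64), ([323.0, 242.0], 0.63)]
top 52.13208751811243 320.0195012727629 240.99112180019404 [0.51118002 0.05947215 0.82966777] [[-0.012, -1.0, 0.026], [-0.996, 0.01, -0.085], [0.085, -0.027, -0.996]]
bench [([299.0, 256.0], 0.62), ([310.0, 211.0], 0.33)]
gauge [([239.0, 233.0], 0.83)]
panel [([372.0, 258.0], 0.72)]
bolt_mid [([310.0, 212.0], 0.75)]
nut_mid [([301.0, 271.0], 0.46)]
```

View pics/top0.png

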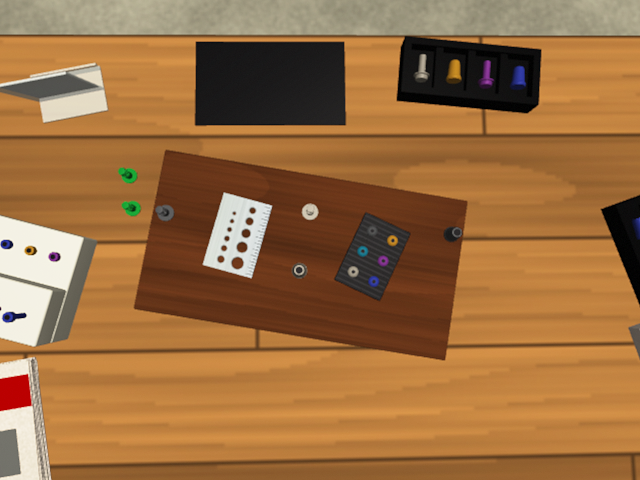

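View pics/scene0.png

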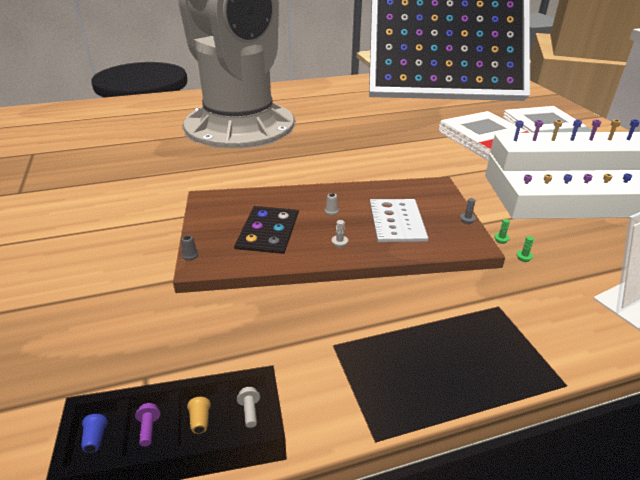

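The top view shows the bench with corners near (165,150), (467,201), (445,360) and (135,308). The gauge is on the left half, centred near (238,235). The two green bolts are off the bench at left. Next I'll measure poses.

```bash
cat >> h.py <<'E'
def rect(p,pix,z):
    m=pix.astype(np.uint8); c=max(cv2.findContours(m,cv2.RETR_EXTERNAL,cv2.CHAIN_APPROX_NONE)[0],key=cv2.contourArea)[:,0]
    c=cv2.convexHull(c)[:,0].astype(float)
    w=np.array([toz(p,q,z)[:2] for q in c]).astype(np.float32)
    return cv2.minAreaRect(w*1000)
def norm(r,ref=0):
    (c,(a,b),t)=r
    if a<b: a,b,t=b,a,t+90
    return np.round([*c,a,b,t],1)
E
python3 - <<'E'
from h import *
for n in ('top','scene'):
    p=optics.capture(n)
    for k,z in (('bench',.045),('gauge',.051),('panel',.051)):
        r=spotter.silhouettes(p,k)
        for x in r[:2]:
            print(n,k,round(x['score'],2),norm(rect(p,x['pixels'],z)))
    for k in ('bolt_mid','nut_mid','nut_right'):
        for x in spotter.silhouettes(p,k):
            print(n,k,round(x['score'],2),np.round(toz(p,x['point'],.065)[:2]*1000), np.round(x['point']))
# edge-based refinement of bench from top image: corners
p=optics.capture('top')
g=cv2.cvtColor(p['img'],cv2.COLOR_RGB2GRAY)
pts=np.array([[165,150],[467,201],[445,360],[135,308],[224,192],[272,205],[252,278],[203,265]],np.float32).reshape(-1,1,2)
q=cv2.cornerSubPix(g,pts.copy(),(5,5),(-1,-1),(3,50,.01))[:,0]
W=np.array([toz(p,x,.045 if i<4 else .051)[:2]*1000 for i,x in enumerate(q)])
print(q.round(1).tolist());print(W.round(1).tolist())
for s in (0,4):
    print([round(float(np.linalg.norm(W[s+i]-W[s+(i+1)%4])),1) for i in range(4)],[round(float(np.degrees(np.arctan2(*(W[s+(i+1)%4]-W[s+i])[::-1]))),2) for i in range(4)])
im=cv2.resize(p['img'][130:380,120:480],None,fx=2.2,fy=2.2,interpolation=cv2.INTER_CUBIC)
for a in q: cv2.circle(im,(int((a[0]-119.5)*2.2),int((a[1]-129.5)*2.2)),2,(0,255,0),-1)
cv2.imwrite('pics/z1.png',im[:,:,::-1])
E
```

```text
top bench 0.61 [558.8  64.4 500.7 261.6  79.8]
top gauge 0.79 [590.2 168.7 120.1  80.4 164. ]
top panel 0.67 [554.  -45.7 123.5  84.2 154.3]
top panel 0.2 [626.1 283.   26.   25.8  18.4]
top nut_mid 0.65 [531.  70.] [300. 270.]
top nut_right 0.58 [ 579. -172.] [453. 238.]
scene bench 0.81 [570.2  62.  501.9 286.4  79.8]
scene gauge 0.66 [590.7 167.9 131.   83.3 163.4]
scene gauge 0.64 [ 571.4 -172.6   64.5   22.2  175.3]
scene panel 0.73 [555.7 -46.5 126.2  81.2 154.1]
scene panel 0.3 [602.4 296.3  86.1  24.9 149.8]
scene bolt_mid 0.72 [635.  50.] [340. 238.]
scene nut_mid 0.62 [546.  69.] [333. 206.]
scene nut_right 0.89 [ 593. -176.] [187. 248.]
[[165.1999969482422, 149.3000030517578], [466.8999938964844, 200.60000610351562], [444.3999938964844, 360.1000061035156], [133.39999389648438, 308.20001220703125], [223.39999389648438, 191.89999389648438], [271.8999938964844, 205.39999389648438], [251.0, 277.8999938964844], [202.0, 264.20001220703125]]
[[729.3, 286.9], [641.5, -202.1], [386.6, -156.5], [474.9, 332.9], [657.7, 191.9], [635.2, 114.6], [520.0, 147.9], [542.4, 225.0]]
[496.8, 259.0, 497.2, 258.5] [-100.18, 169.85, 79.77, -10.25]
[80.5, 119.9, 80.3, 120.0] [-106.29, 163.88, 73.77, -16.03]
```

View pics/z1.png

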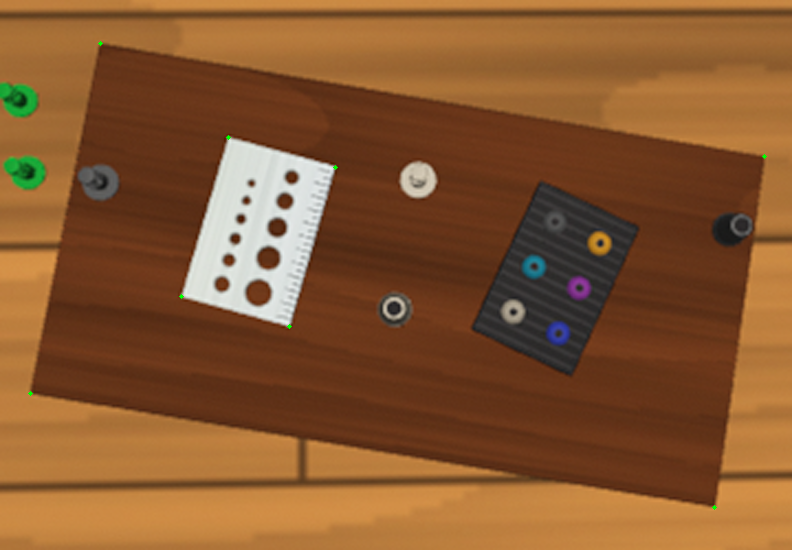

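Bench yaw is about -10.15° and gauge yaw about -16.1°. The gauge's front edge is 58 mm short of the bench edge. My plan is to part-open the fingers to about 40 mm, square them to the bench, and push the back edge with both. First I'll move into place, high up.

```bash
python3 -m crank '[[[-0.15,0.04,-0.026,0,0,0,4],[-0.15,0.085,-0.053,0,0,0,8],[-0.15,0.13,-0.08,0,0,0,12],[-0.15,0.175,-0.11,0,0,0,16],[-0.15,0.22,-0.14,0,0,0,20],[-0.15,0.265,-0.17,0,0,0,24],[-0.15,0.305,-0.195,0,0,0,27],[-0.15,0.33,-0.21,0,0,0,27],[-0.15,0.33,-0.21,0,0,0,27]]]'
python3 - <<'E'
from h import *
print(sensors.get_obs()['joint_pos'])
from scipy.spatial.transform import Rotation as Ro
o=sensors.get_obs();w,x,y,z=o['eef_rot'];R=Ro.from_quat([x,y,z,w]).as_matrix();print(R.round(4))
b=np.radians(-10.15);u=np.array([np.cos(b),np.sin(b)]);v=np.array([-u[1],u[0]])
C=np.array([558.,65]);
print('gauge back',np.array([589,170])-59.9*np.array([np.cos(np.radians(16.1)),-np.sin(np.radians(16.1))]))
# stand-off point: bench coords; gauge back middle, 8mm half finger, 25 mm gap
g=np.array([(np.array([531.4,186.6])-C)@u,(np.array([531.4,186.6])-C)@v]);print('back in bench',g)
T=np.append((C+u*(g[0]-33)+v*(g[1]-4))/1000,.12);print(T, np.hypot(*T[:2]), R.T@(T-o['position']))
E
```

```text
time_s: 2.48
position: [0.4522, -0.3474, 0.2056]
eef_rot: [-0.0, 0.996, -0.087, 0.0]
force: [-0.7, -0.4, 0.8]
grip_width: 0.427
[ 0.55484943  0.2569652  -0.01453734  1.84315648  0.0034842   1.04127326
 -1.20533885]
[[ 9.850e-01 -1.727e-01  5.000e-04]
 [-1.727e-01 -9.850e-01  5.000e-04]
 [ 5.000e-04 -6.000e-04 -1.000e+00]]
gauge back [531.44932867 186.61114773]
back in bench [-47.61276117 115.0093256 ]
[0.49821155 0.18847805 0.12      ] 0.5326713143941997 [-0.04729736 -0.53576672  0.08582895]
```

```bash
python3 -m crank '[[[-0.15,-0.004,-0.04,0,0,0,0],[-0.15,-0.009,-0.1,0,0,0,0],[-0.15,-0.014,-0.16,0,0,0,0],[-0.15,-0.019,-0.215,0,0,0,0],[-0.15,-0.024,-0.27,0,0,0,0],[-0.15,-0.029,-0.325,0,0,0,0],[-0.15,-0.034,-0.38,0,0,0,0],[-0.15,-0.039,-0.435,0.02,0,0,0],[-0.15,-0.043,-0.485,0.05,0,0,0],[-0.15,-0.047,-0.52,0.075,0,0,0.2],[-0.15,-0.047,-0.536,0.086,0,0,0.2],[-0.15,-0.047,-0.536,0.086,0,0,0.2]]]'
python3 - <<'E'
from h import *
from scipy.spatial.transform import Rotation as Ro
o=sensors.get_obs();print(o['joint_pos'],o['force']);w,x,y,z=o['eef_rot'];R=Ro.from_quat([x,y,z,w]).as_matrix();print(R.round(4))
print(np.degrees(np.arctan2(R[1,0],R[0,0])))
snap('top','t2.png');snap('scene','s2.png')
E
```

```text
time_s: 3.98
position: [0.4986, 0.1883, 0.1194]
eef_rot: [0.0, 0.996, -0.088, -0.0]
force: [-0.1, -0.5, -0.0]
grip_width: 0.424
[-0.15953979  0.32063704 -0.3819688   1.98649391  0.15500073  0.86253381
 -2.37255676] [-0.12768769 -0.45809945 -0.04796207]
[[ 9.844e-01 -1.757e-01 -5.000e-04]
 [-1.757e-01 -9.844e-01  0.000e+00]
 [-5.000e-04  1.000e-04 -1.000e+00]]
-10.1218227082623
```

View pics/t2.png

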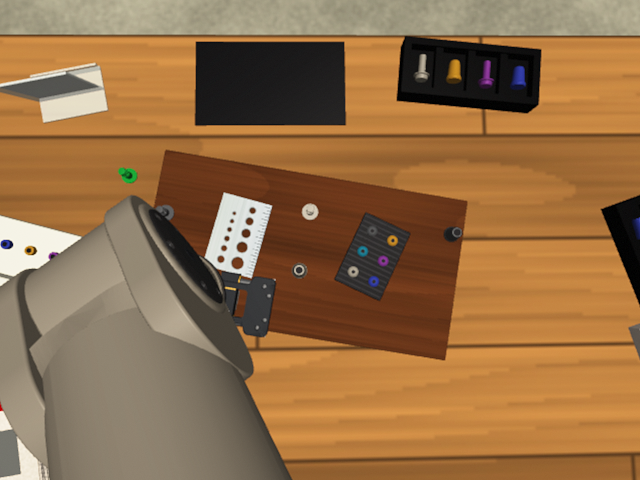

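View pics/s2.png

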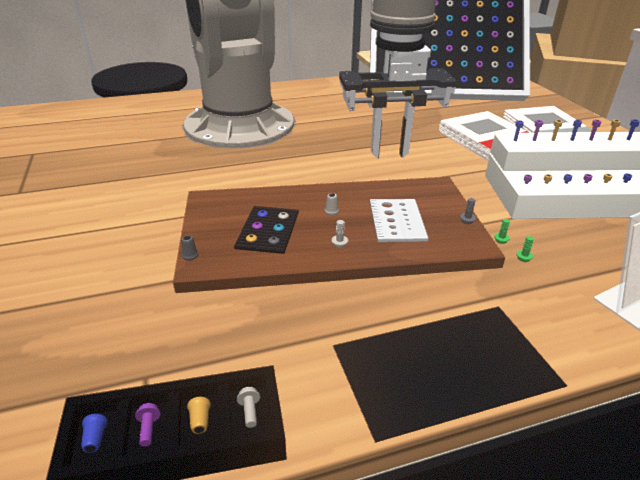

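The fingers are hovering behind the gauge's back edge, with the gauge near (238,235) in the top view. The joints are within range, so I'll lower to about 2.5 mm above the bench.

```bash
python3 -m crank '[[[-0.15,0,0,0.025,0,0,0],[-0.15,0,0,0.05,0,0,0],[-0.15,0,0,0.065,0,0,0],[-0.15,0,0,0.07,0,0,0],[-0.15,0,0,0.072,0,0,0],[-0.15,0,0,0.072,0,0,0]]]'
python3 - <<'E'
from h import *
snap('scene','s3.png')
p=snap('wrist','w3.png')
E
```

```text
time_s: 4.82
position: [0.4996, 0.1872, 0.0491]
eef_rot: [-0.0, 0.996, -0.089, 0.001]
force: [0.7, -0.6, -0.1]
grip_width: 0.428
```

View pics/s3.png

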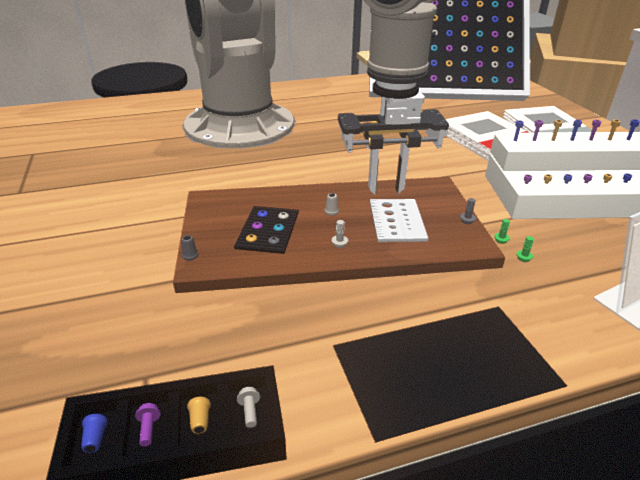

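View pics/w3.png

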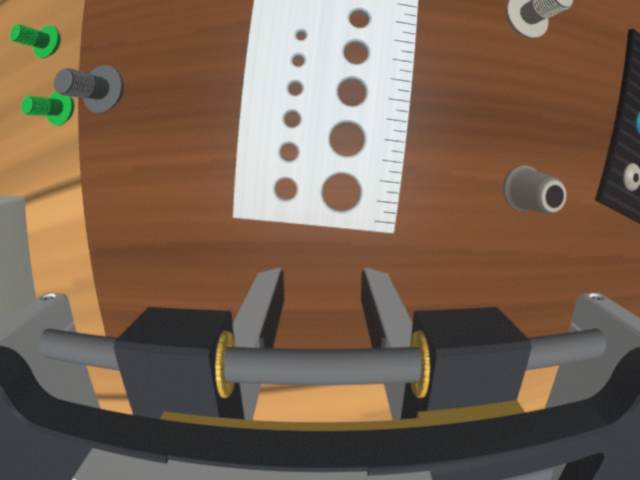

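The wrist view shows both fingertips about 25 mm behind the gauge's back edge, and roughly centred on it. I'll start the push, keeping it slow.

```bash
python3 -m crank '[[[-0.15,0.005,0,0.001,0,0,0],[-0.15,0.012,0,0.0015,0,0,0],[-0.15,0.017,0,0.0015,0,0,0],[-0.15,0.021,0,0.0015,0,0,0],[-0.15,0.025,0,0.0015,0,0,0],[-0.15,0.029,0,0.0015,0,0,0],[-0.15,0.033,0,0.0015,0,0,0],[-0.15,0.037,0,0.0015,0,0,0],[-0.15,0.041,0,0.0015,0,0,0],[-0.15,0.045,0,0.0015,0,0,0],[-0.15,0.05,0,0.0015,0,0,0],[-0.15,0.05,0,0.0015,0,0,0]]]'
python3 - <<'E'
from h import *
p=snap('wrist','w4.png')
E
```

```text
time_s: 6.42
position: [0.5492, 0.1782, 0.0476]
eef_rot: [-0.0, 0.996, -0.089, 0.001]
force: [0.7, 0.3, 0.6]
grip_width: 0.424
```

View pics/w4.png

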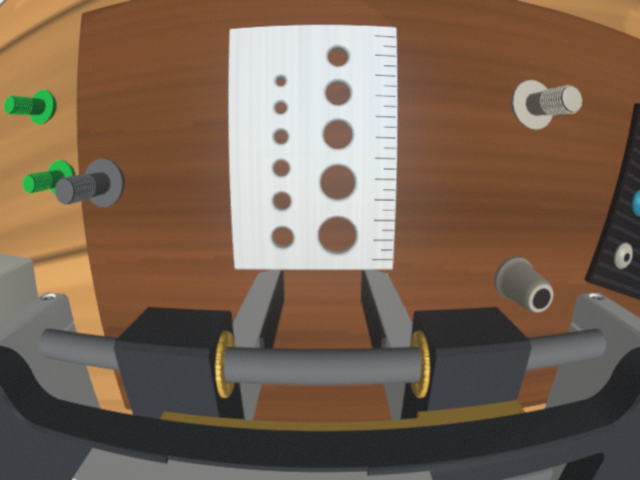

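The gauge now sits flush against both fingers, with its back edge at row 268 and square. I'll push on another 50 mm.

```bash
python3 -m crank '[[[-0.15,0.003,0,0,0,0,0],[-0.15,0.008,0,0,0,0,0],[-0.15,0.013,0,0,0,0,0],[-0.15,0.018,0,0,0,0,0],[-0.15,0.023,0,0,0,0,0],[-0.15,0.028,0,0,0,0,0],[-0.15,0.033,0,0,0,0,0],[-0.15,0.038,0,0,0,0,0],[-0.15,0.043,0,0,0,0,0],[-0.15,0.047,0,0,0,0,0],[-0.15,0.05,0,0,0,0,0],[-0.15,0.05,0,0,0,0,0]]]'
python3 - <<'E'
from h import *
p=snap('wrist','w5.png')
p=snap('top','t5.png'); r=spotter.silhouettes(p,'gauge'); print([ (x['score'],norm(rect(p,x['pixels'],.051))) for x in r])
p=snap('scene','s5.png'); r=spotter.silhouettes(p,'gauge'); print([ (x['score'],norm(rect(p,x['pixels'],.051))) for x in r])
E
```

```text
time_s: 7.98
position: [0.5984, 0.1694, 0.0477]
eef_rot: [-0.0, 0.996, -0.089, 0.001]
force: [-0.4, 0.2, 0.7]
grip_width: 0.425
[(0.69, array([695.4, 127.2,  93.2,  45.9,  26.6])), (0.6, array([543.2, -20.9, 321.5, 259. ,  80. ]))]
[(0.44, array([556.1, -47. , 126.3,  80.6, 154.5]))]
```

View pics/t5.png

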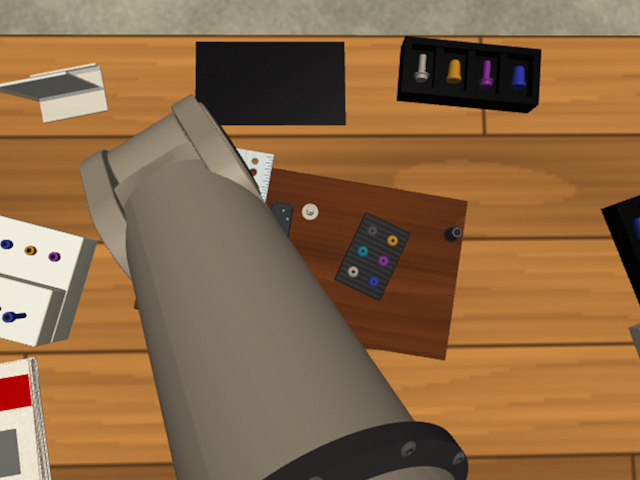

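View pics/w5.png

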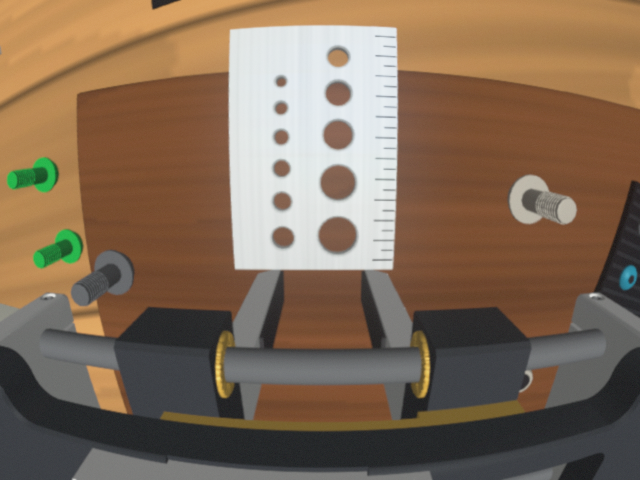

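View pics/s5.png

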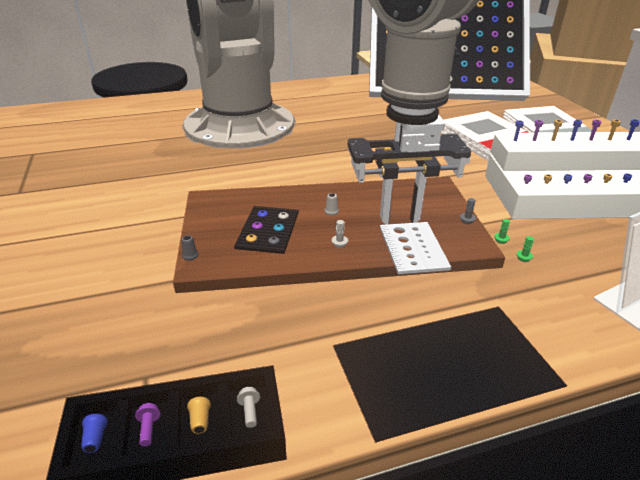

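The gauge now juts partly over the edge and is still square. Next I'll measure the overhang in the wrist and scene pictures.

```bash
cat >> h.py <<'E'
def fish(p,uv,z):
    f=foc(p); x,y=uv[0]-p['cx'],uv[1]-p['cy']; r=np.hypot(x,y); th=r/f
    d=p['R'].T@np.array([np.sin(th)*x/r,np.sin(th)*y/r,np.cos(th)]); c=-p['R'].T@p['t']
    return (c+d*(z-c[2])/d[2])[:2]*1000
def vedge(g,u,v0,w,sgn):
    s=cv2.GaussianBlur(g,(3,3),0)[:,u].astype(float); d=sgn*np.gradient(s)
    a=np.arange(v0-w,v0+w+1); k=a[np.argmax(d[a])]
    y0,y1,y2=d[k-1:k+2]; den=y0-2*y1+y2
    return k+(0.5*(y0-y2)/den if den else 0)
def fitl(P):
    P=np.array(P); vx,vy,x,y=cv2.fitLine(P.astype(np.float32),cv2.DIST_HUBER,0,.01,.01).ravel()
    n=np.array([-vy,vx]); 
    if n[0]<0:n=-n
    return np.array([x,y]),n,np.abs((P-[x,y])@n).mean()
def wristm(p):
    g=cv2.cvtColor(p['img'],cv2.COLOR_RGB2GRAY)
    # bench colour: front edge search along columns around a guess
    B=[]
    for u in list(range(95,222,4))+list(range(408,600,4)):
        v=GUESS(u); e=vedge(g,u,int(v),9,-1); B.append(fish(p,(u,e),.045))
    bc,bn,br=fitl(B)
    F=[fish(p,(u,vedge(g,u,27,8,1)),.051) for u in range(240,390,5)]
    K=[fish(p,(u,vedge(g,u,268,7,-1)),.051) for u in list(range(290,356,4))]
    fc,fn,fr=fitl(F);kc,kn,kr=fitl(K)
    print('bench',np.degrees(np.arctan2(bn[1],bn[0])),br,'front',np.degrees(np.arctan2(fn[1],fn[0])),fr,'back',np.degrees(np.arctan2(kn[1],kn[0])),kr)
    m=np.mean(F,0);k=np.mean(K,0)
    print('len',(m-k)@fn,'overhang',(m-bc)@bn,'from back',120+(k-bc)@bn, 'front mid',m)
E
python3 - <<'E'
import h
from h import *
p=optics.capture('wrist')
print(-p['R'].T@p['t'],p['cx'],p['cy'],p['fovy'])
x=np.array([79,228,400,640]);y=np.array([95,72,71,110]);c=np.polyfit(x,y,2)
h.GUESS=lambda u:np.polyval(c,u)
wristm(p)
# overlay of guess
s=optics.capture('scene')
g=cv2.cvtColor(s['img'],cv2.COLOR_RGB2GRAY)
im=cv2.resize(s['img'][210:310,360:520],None,fx=5,fy=5,interpolation=cv2.INTER_CUBIC);cv2.imwrite('pics/s5z.png',im[:,:,::-1])
E
```

```text
[0.665743   0.1572521  0.22755502] 322.1204564131109 237.53041206769248 65.70646984690485
bench -10.134468 0.04984900220010239 front -10.235105 0.03359080562579838 back -10.259795 0.010455095478896883
len 120.58919521390186 overhang 20.663563088394575 from back 20.06660342535531 front mid [725.91801932 151.03486009]
```

View pics/s5z.png

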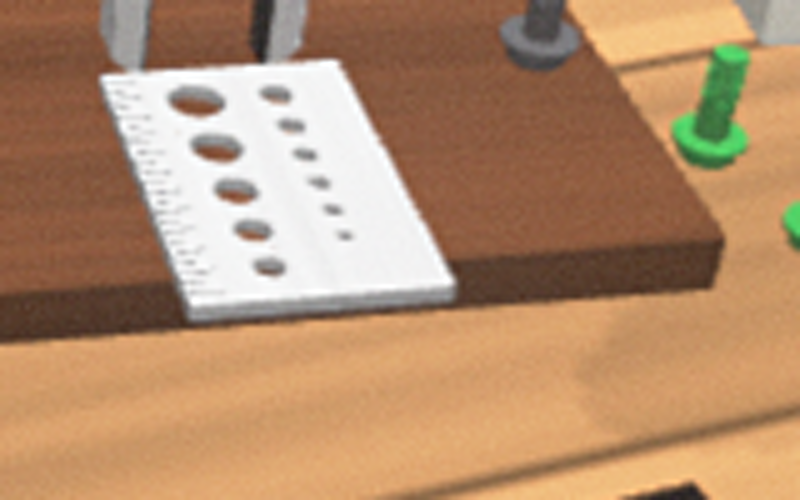

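The wrist picture gives an overhang of 20.1–20.7 mm, square to within 0.1°, and a plate length of 120.6 mm. That leaves about 9.6 mm to push.

```bash
python3 -m crank '[[[-0.15,0.002,0,0,0,0,0],[-0.15,0.004,0,0,0,0,0],[-0.15,0.006,0,0,0,0,0],[-0.15,0.0075,0,0,0,0,0],[-0.15,0.0087,0,0,0,0,0],[-0.15,0.0095,0,0,0,0,0],[-0.15,0.0097,0,0,0,0,0],[-0.15,0.0097,0,0,0,0,0]]]'
python3 - <<'E'
import h
from h import *
p=snap('wrist','w6.png')
E
```

```text
time_s: 9.32
position: [0.6077, 0.1677, 0.0478]
eef_rot: [-0.0, 0.996, -0.089, 0.001]
force: [-0.6, -0.2, -0.5]
grip_width: 0.425
```

View pics/w6.png

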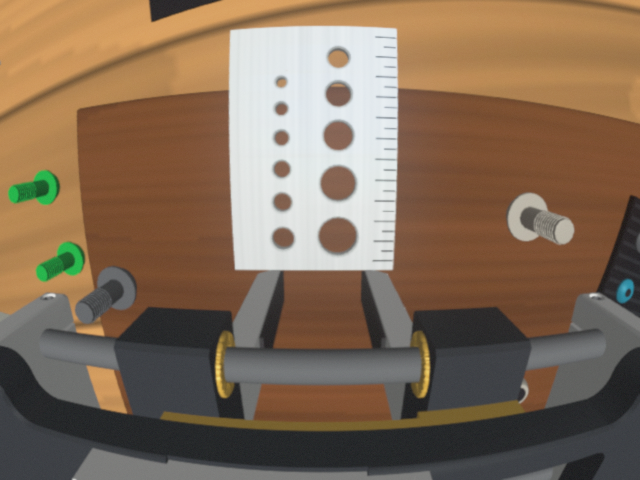

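```bash
python3 - <<'E'
import h
from h import *
p=optics.capture('wrist')
x=np.array([79,228,400,640]);y=np.array([111,91,89,126]);c=np.polyfit(x,y,2)
h.GUESS=lambda u:np.polyval(c,u)
wristm(p)
E
```

```text
bench -10.133742 0.03849624108753048 front -10.289951 0.023412881591762403 back -10.256886 0.008073058668717178
len 120.56583252043646 overhang 29.747930690305385 from back 29.169906183115145 front mid [734.92490606 149.38422114]
```

The overhang is about 29.6 mm once the 0.5 % scale error is taken out, and the plate is square to 0.15°. I'll back the fingers straight off, lift clear, and check from above.

```bash
python3 -m crank '[[[-0.15,-0.01,0,-0.0005,0,0,0],[-0.15,-0.03,0,-0.001,0,0,0],[-0.15,-0.04,0,-0.03,0,0,0],[-0.15,-0.05,0,-0.08,0,0,0],[-0.15,-0.06,0.04,-0.12,0,0,0],[-0.15,-0.07,0.09,-0.14,0,0,0],[-0.15,-0.07,0.14,-0.14,0,0,0],[-0.15,-0.07,0.2,-0.14,0,0,0],[-0.15,-0.07,0.26,-0.14,0,0,0],[-0.15,-0.07,0.32,-0.14,0,0,0],[-0.15,-0.07,0.37,-0.14,0,0,0],[-0.15,-0.07,0.37,-0.14,0,0,0]]]'
python3 - <<'E'
from h import *
p=snap('top','t7.png')
snap('scene','s7.png')
E
```

```text
time_s: 10.92
position: [0.4712, -0.1872, 0.1873]
eef_rot: [0.0, 0.996, -0.092, 0.001]
force: [0.0, 1.2, -0.5]
grip_width: 0.423
```

View pics/t7.png

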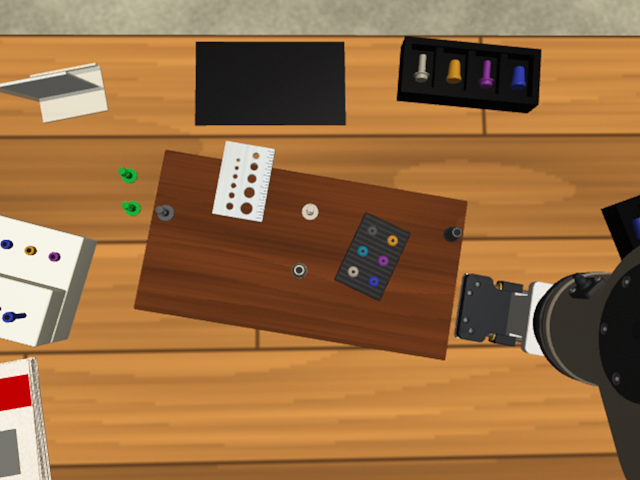

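View pics/s7.png

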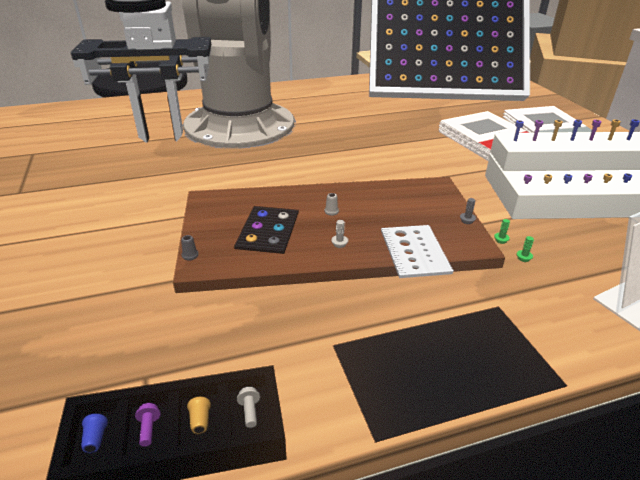

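```bash
python3 - <<'E'
from h import *
p=optics.capture('top'); g=cv2.cvtColor(p['img'],cv2.COLOR_RGB2GRAY)
l=lambda u:150+(u-165)*51.3/301.7
B=[toz(p,(u,vedge(g,u,int(l(u)),4,-1)),.045)[:2]*1000 for u in list(range(172,216,2))+list(range(282,460,3))]
F=[toz(p,(u,vedge(g,u,int(141.5+(u-225)*.165),4,1)),.051)[:2]*1000 for u in range(229,271,2)]
bc,bn,br=fitl(B);fc,fn,fr=fitl(F);a=lambda n:np.degrees(np.arctan2(n[1],n[0]))
print(a(bn),br,a(fn),fr,(np.mean(F,0)-bc)@bn)
for x in spotter.silhouettes(p,'gauge')[:1]:
    r=norm(rect(p,x['pixels'],.051)); print(r,(r[:2]-bc)@bn+60)
r=spotter.silhouettes(p,'panel'); print(norm(rect(p,r[0]['pixels'],.051)))
o0=cv2.imread('pics/top0.png');o1=cv2.imread('pics/t7.png')
d=(cv2.absdiff(o0,o1).max(2)>40).astype(np.uint8)
n,_,s,_=cv2.connectedComponentsWithStats(d); print([list(q) for q in s[1:] if q[4]>6])
E
```

```text
-10.189588 0.12422149999085866 -10.15672 0.10531688345268748 29.57944135905963
[675.8 159.3 120.3  82.2 169.1] 29.581852275157143
[553.2 -45.4 120.4  80.7 153.9]
[[np.int32(202), np.int32(141), np.int32(73), np.int32(138), np.int32(5456)], [np.int32(226), np.int32(202), np.int32(8), np.int32(8), np.int32(47)], [np.int32(240), np.int32(202), np.int32(16), np.int32(13), np.int32(141)], [np.int32(232), np.int32(211), np.int32(4), np.int32(5), np.int32(15)], [np.int32(454), np.int32(247), np.int32(186), np.int32(233), np.int32(18536)]]
```

The top view puts the overhang at 29.6 mm, square to 0.05°. Only the gauge and the arm differ from the first picture, so I'm handing the job in.

```bash
python3 -c "
from station import job;print(job.job_done())"
```

```text
the job is handed in; nothing more can be done
None
```

The bolt gauge now juts about 29.6 mm over the bench's front edge, 0.4 mm short of the 30 mm asked. I pushed it flat along the bench from its back edge with both fingertips, then backed off and lifted clear. I handed the job in about 11 s into the 38 s limit.

- **Overhang:** the top camera gave 29.6 mm by two methods. The wrist camera gave 29.2–29.7 mm raw, or about 29.6 mm after allowing for a 0.5% scale error.
- **Squareness:** the front edge is within about 0.05° of the bench edge by the top camera. The wrist camera said about 0.15°.
- **Everything else:** comparing the top pictures from before and after, only the gauge and the arm had changed. The sample plate, bolts and nuts stayed where they were, and the robot is touching nothing.
- **Checks that failed:** while the arm hid part of the gauge mid-push, the networks mislocated it in the top and scene views. I used the wrist camera for that step instead. No other check failed.

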